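# Put the round printing stamps back in their saucers

### The arm

A 6-joint arm with a two-finger parallel gripper is mounted at the origin on the work surface. World frame = base frame: x ahead of the robot, y to its left, z up, the work surface at z = 0. Lengths are in mm, angles in rad, forces in N, time in s.
With the tool pointing down it reaches from about 350 to 975 mm from the base axis. Payload 7.1 kg.
Tool frame: the origin (TCP) lies at the very end of the fingers, on their centre line; the grasp point (between the pads) lies ctrl.hold_point_z behind it (ctrl.hold_point_z is the distance from the TCP to the grasp point, in mm); z points along the fingers, y is the line along which they close (so a half turn about z gives the same grasp; the last joint's range is limited). The gripper opens to 88 mm and grips with 3 to 60 N. Pads are 20 mm wide; open, the fingers measure 115 mm over their backs; the gripper's body (75 mm by 178 mm) begins 61 mm behind the grasp point.
Start: joints at [-1.142, 0.423, 1.63, -0, 1.089, -0.019], TCP at [270.629, -563.351, 222.675] pointing down, gripper open.
Joint ranges: [-3, 3], [-0.9, 2.11], [0.09, 2.58], [-1.31, 4.45], [0.11, 2.69], [-2.54, 2.54]. Speed limits (rad/s): [2.39, 2.39, 3.01, 3.14, 3.14, 3.14].

### API

Orientations are given as a rotation vector (axis times angle).
In Python, from workcell import ctrl gives the robot as it stands. The module is installed in compiled form; this text tells all that it offers.
- The arm moves only by the shell command python3 -m creep 'ROWS'. ROWS is JSON, a list of rows, each an object with "translation": the shift along the tool's x, y, z in mm, a list of three; "angular": the turn, a rotation vector about the tool's x, y, z in rad, a list of three; "jaw": the opening, from 0 (shut) to 1 (fully open). A call has exactly 8 rows; each row is the pose to reach, as a shift and turn from the pose commanded when the call began, along the tool's axes at that moment; what a row does not reach only later rows make up. A row lasts 1/8 s, in which the tool goes at most 62.5 mm and 10.7 degrees, less where a joint would pass 70% of its speed; a pose out of reach is approached as far as the arm can. A call with a gripper value outside its range is refused whole. The fingers move at their own pace and stop on an object; the grip force is fixed at half the most. Time passes only in rows, so rows that repeat a pose let the fingers close, or fill a call up. It gives the time, the measured TCP pose, the force, the opening and the grip force at its end, in the units of the state.
- ctrl.get_obs(): the state, without advancing time (a new reading comes with each control period).
- ctrl.get_image(name): name is "side" or "top" or "wrist"; returns the picture (384x512x3 uint8, red, green, blue); there is no depth.
- ctrl.camera_info(name): a dict with "camera_matrix" (3x3 intrinsics, pixels), "world_from_camera" (4x4, takes a point from camera to world coordinates). Camera axes: x right, y up, looking along -z (the intrinsics and any distortion apply to the point x, -y, -z); pixel columns grow to the right and rows downward; lengths in mm; the calibration is good to about 2 mm. A picture is of the moment at which its call begins: read the wrist's pose just before it. camera_info takes no time and is no camera call; for the wrist camera it gives the pose at the moment of the call.
- ctrl.close_job(): hands the job in; it is judged then, once.
Trained networks look in the newest picture that a camera, given by its name, has taken for a name from the list of things; names that differ only in an ending like _2 or _b are one class to them, and where a whole thing is asked for, a point or a joint stands for the part that bears it (a point fixed in the world has none). Each returns a list of dicts, best first, with "score" (0 to 1); they miss things now and then, are a little off and sometimes report something else, mostly with a low value. They report only what shows in the picture. A call takes as long as a camera call. They do not tell look-alikes from the thing itself.
- ctrl.look_for(camera, label): "rect" ([left, top, right, bottom] in pixels, round what is visible of it).
The state is a dict: "t": time; "qpos": joint angles; "qvel": joint speeds; "joint_torque": joint torques, N m; "ee_pos": TCP position; "orientation": TCP orientation; "ft_force": force on the tool from outside, world axes, zero at the start; "moment": the same for the moment, N m; "width": finger opening in mm; "grasp_force": force on a finger pad.
Only numpy, scipy, OpenCV 4.12 (cv2) and the standard library are available. Lean on these libraries where they do the work, as an engineer would, in place of code of your own. Each camera call takes 0.05 s, during which the arm holds its last target. There are 200 camera calls.

### The job

On the print workshop's bench, put the four round stamps away, each standing upright on the floor of the saucer of its own size: the largest round stamp in the largest saucer, the second largest in the second largest, and so on down to the smallest. Leave the two square stamps where they stand, and do not tip any stamp over.

Things in the scene. Friction and masses are not known exactly. Their poses are not given: they have to be found in the camera images.
- round_xl_center (a point): The largest round stamp: flat round pale wooden base 66 mm in diameter, browner turned wooden handle, 24 mm thick, straight up from its middle to 80 mm above its foot; the base is 14 mm thick, so the bare handle to grip runs from 14 to 76 mm. This point: on the stamp's axis, half-way up (40 mm above its foot); z is up along the handle. Loose, 35 to 120 g, stands upright on its base on the bench.
- round_l_center (a point): The second largest round stamp: flat round pale wooden base 54 mm in diameter, browner turned wooden handle, 24 mm thick, straight up from its middle to 80 mm above its foot; the base is 14 mm thick, so the bare handle to grip runs from 14 to 76 mm. This point: on the stamp's axis, half-way up (40 mm above its foot); z is up along the handle. Loose, 35 to 120 g, stands upright on its base on the bench.
- round_m_center (a point): The third largest round stamp: flat round pale wooden base 42 mm in diameter, browner turned wooden handle, 24 mm thick, straight up from its middle to 80 mm above its foot; the base is 14 mm thick, so the bare handle to grip runs from 14 to 76 mm. This point: on the stamp's axis, half-way up (40 mm above its foot); z is up along the handle. Loose, 35 to 120 g, stands upright on its base on the bench.
- round_s_center (a point): The smallest round stamp: flat round pale wooden base 30 mm in diameter, browner turned wooden handle, 24 mm thick, straight up from its middle to 80 mm above its foot; the base is 14 mm thick, so the bare handle to grip runs from 14 to 76 mm. This point: on the stamp's axis, half-way up (40 mm above its foot); z is up along the handle. Loose, 35 to 120 g, stands upright on its base on the bench.
- square_big_center (a point): The larger square stamp, to be left alone: flat square pale wooden base 54 x 54 mm, browner turned wooden handle, 24 mm thick, straight up from its middle to 80 mm above its foot; the base is 14 mm thick, so the bare handle to grip runs from 14 to 76 mm. This point: on the stamp's axis, half-way up (40 mm above its foot); z is up along the handle. Loose, 35 to 120 g, stands upright on its base on the bench.
- square_small_center (a point): The smaller square stamp, to be left alone: flat square pale wooden base 38 x 38 mm, browner turned wooden handle, 24 mm thick, straight up from its middle to 80 mm above its foot; the base is 14 mm thick, so the bare handle to grip runs from 14 to 76 mm. This point: on the stamp's axis, half-way up (40 mm above its foot); z is up along the handle. Loose, 35 to 120 g, stands upright on its base on the bench.
- saucer_xl: The largest saucer, for the round stamp with the 66 mm base: flat round white dish fixed to the bench, 94 mm across outside, 86 mm inside, wall 4 mm thick, rim 12 mm above the bench, inner floor 4 mm above the bench. Origin: centre of its underside, at bench level; z up.
- saucer_l: The second largest saucer, for the round stamp with the 54 mm base: flat round white dish fixed to the bench, 82 mm across outside, 74 mm inside, wall 4 mm thick, rim 12 mm above the bench, inner floor 4 mm above the bench. Origin: centre of its underside, at bench level; z up.
- saucer_m: The third largest saucer, for the round stamp with the 42 mm base: flat round white dish fixed to the bench, 70 mm across outside, 62 mm inside, wall 4 mm thick, rim 12 mm above the bench, inner floor 4 mm above the bench. Origin: centre of its underside, at bench level; z up.
- saucer_s: The smallest saucer, for the round stamp with the 30 mm base: flat round white dish fixed to the bench, 58 mm across outside, 50 mm inside, wall 4 mm thick, rim 12 mm above the bench, inner floor 4 mm above the bench. Origin: centre of its underside, at bench level; z up.
Mind the look-alikes: they are no part of the job. What is shaped like the part that bears round_xl_center but yellow is not meant.

How it is judged:
By the outcome, as a careful person would: the job done as asked, in the order asked, and still so for the second after the job is handed in, with the robot touching nothing.
It also fails if it takes over 93 s, if anything falls off the work surface, if the arm or the gripper's body presses on something with over 40 N, if the wrist force passes 120 N, or if a joint passes its speed limit or range.

## Working session

There is one attempt and no reset: what is moved stays moved. The work goes in short steps, Python scripts to look and compute and a shell command to move; the robot and the scene stay as the last step left them, time stands still between calls to the robot, and variables do not carry over. Pictures are saved under pics/ and viewed, at most 14 in all, crops included, and the job is handed in when it is done.

```bash
mkdir -p pics; python3 - <<'E'
from workcell import ctrl
import cv2
o=ctrl.get_obs();print(o['t'],o['ee_pos'],o['orientation'],o['width'],ctrl.hold_point_z)
for n in("top","side"):
    cv2.imwrite(f'pics/{n}0.png',ctrl.get_image(n)[:,:,::-1]);c=ctrl.camera_info(n);print(c)
    for l in "round_xl_center round_l_center round_m_center round_s_center square_big_center square_small_center saucer_xl saucer_l saucer_m saucer_s".split():
        if n=="top":print(l,[(round(d['score'],2),[round(v) for v in d['rect']]) for d in ctrl.look_for(n,l)][:4])
E
```

```text
0.0 [ 270.41326853 -562.85618937  221.90768271] [-3.06171020e+00 -6.97272240e-01  4.86407164e-04] 87.73828657148937 18.700000000000003
{'camera_matrix': array([[448.62774665,   0.        , 248.57548149],
       [  0.        , 448.62774665, 194.71593684],
       [  0.        ,   0.        ,   1.        ]]), 'world_from_camera': array([[ 6.58425051e-03,  9.91783493e-01, -1.27758170e-01,
         4.83157424e+02],
       [-9.99946835e-01,  5.51620336e-03, -8.71193614e-03,
         3.24659807e+00],
       [-7.93561442e-03,  1.27808739e-01,  9.91767086e-01,
         1.05802298e+03],
       [ 0.00000000e+00,  0.00000000e+00,  0.00000000e+00,
         1.00000000e+00]])}
round_xl_center [(0.96, [227, 131, 256, 160]), (0.82, [241, 178, 264, 207]), (0.73, [186, 149, 220, 176])]
round_l_center [(0.67, [244, 247, 266, 266]), (0.28, [342, 190, 370, 220])]
round_m_center [(0.61, [192, 246, 211, 266])]
round_s_center [(0.64, [239, 178, 265, 209]), (0.63, [354, 254, 379, 264])]
square_big_center [(0.95, [342, 193, 370, 218]), (0.58, [296, 176, 331, 209])]
square_small_center []
saucer_xl [(0.82, [122
[... 241 characters left out ...]
12]), (0.48, [239, 175, 265, 208])]
saucer_s [(0.96, [298, 244, 328, 272]), (0.8, [295, 175, 334, 208]), (0.75, [121, 188, 150, 212]), (0.48, [239, 175, 265, 208])]
{'camera_matrix': array([[410.67392433,   0.        , 252.1347396 ],
       [  0.        , 410.67392433, 189.59308099],
       [  0.        ,   0.        ,   1.        ]]), 'world_from_camera': array([[ 9.83259287e-01,  1.42604863e-01, -1.13424108e-01,
         4.76119090e+02],
       [-1.82180177e-01,  7.81010686e-01, -5.97354746e-01,
        -6.15138935e+02],
       [ 3.39974833e-03,  6.08018225e-01,  7.93915789e-01,
         8.67237910e+02],
       [ 0.00000000e+00,  0.00000000e+00,  0.00000000e+00,
         1.00000000e+00]])}
```

```bash
python3 - <<'E'
import cv2
i=cv2.imread('pics/top0.png');c=i[110:300,100:400];cv2.imwrite('pics/topc.png',cv2.resize(c,(780,494),interpolation=cv2.INTER_CUBIC))
E
```

```text
(no output)
```

View pics/topc.png

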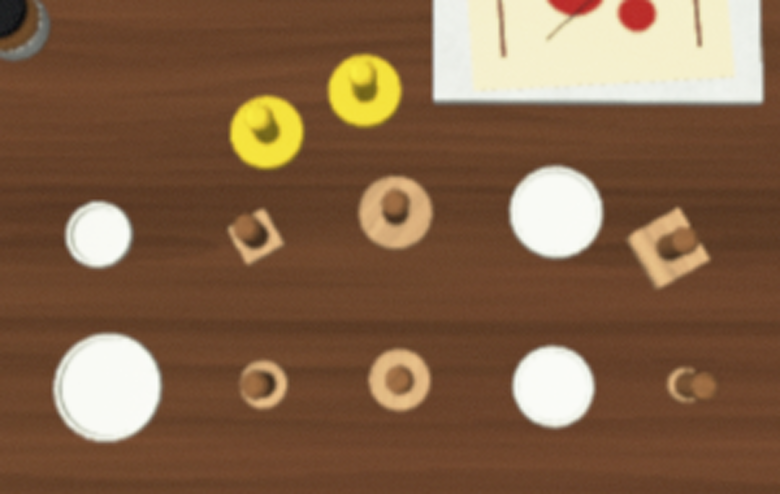

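View pics/side0.png

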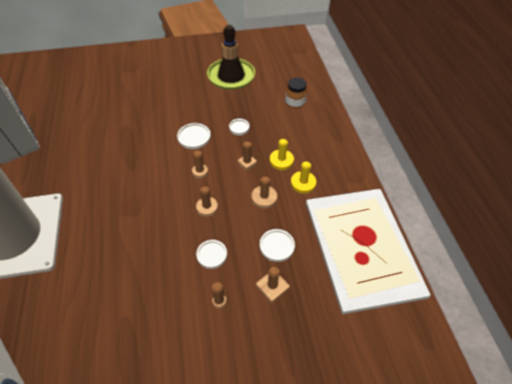

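The top picture shows four round stamps: XL at crop (395,212), L at (399,380), M at (264,384) and S at (690,384). The white saucers are xl (108,387), l (556,212), m (554,387) and s (98,234). The squares are at (256,236) and (668,248), and there are two yellow look-alikes. The side view shows the same layout.

```bash
cat > h.py <<'E'
from workcell import ctrl
import numpy as np, cv2
from scipy.spatial.transform import Rotation as Ro
def world(cam,px,z,c=None):
    c=c or ctrl.camera_info(cam);T=c['world_from_camera'];K=c['camera_matrix']
    d=np.linalg.inv(K)@[px[0],px[1],1];d=T[:3,:3]@[d[0],-d[1],-d[2]];o=T[:3,3]
    return (o+d*(z-o[2])/d[2])[:2]
def blobs(cam,im,lo,hi,z,amin=60):
    h=cv2.cvtColor(im,cv2.COLOR_RGB2HSV);m=cv2.inRange(h,lo,hi)
    for k in cv2.findContours(m,cv2.RETR_EXTERNAL,cv2.CHAIN_APPROX_NONE)[0]:
        if cv2.contourArea(k)<amin or cv2.contourArea(k)>4000: continue
        (x,y),r=cv2.minEnclosingCircle(k);p=world(cam,(x,y),z);q=world(cam,(x+r,y),z)
        print((round(x),round(y)),'world',p.round(1),'dia',round(2*np.hypot(*(q-p)),1))
E
python3 - <<'E'
from h import *
im=cv2.imread('pics/top0.png')[:,:,::-1].copy()
print('white');blobs('top',im,(0,0,190),(179,40,255),12)
print('base');blobs('top',im,(5,60,165),(22,150,255),14,20)
h=cv2.cvtColor(im,cv2.COLOR_RGB2HSV)
print('S base',world('top',(100+681/2.6,110+385/2.6),14),'S top',world('top',(100+704/2.6,110+386/2.6),80))
for n,p in dict(xl=(395,203),l=(399,379),m=(256,384)).items(): print(n,'top?',world('top',(100+p[0]/2.6,110+p[1]/2.6),78))
R=Ro.from_rotvec(ctrl.get_obs()['orientation']).as_matrix();print(R.round(3))
T=Ro.from_matrix(np.diag([1,-1,-1.]));print((Ro.from_matrix(R).inv()*T).as_rotvec())
E
```

```text
white
(312, 258) world [ 471.4 -135.9] dia 71.0
(141, 258) world [467.9 261.3] dia 95.6
(137, 200) world [604.7 273.8] dia 57.5
(313, 191) world [ 627.1 -140.1] dia 82.2
base
(361, 258) world [ 473.5 -247.2] dia 25.7
(201, 258) world [471.  121.2] dia 41.6
(253, 256) world [476.1   0.8] dia 54.0
(198, 200) world [603.3 130.9] dia 48.4
(357, 205) world [ 594.8 -240.9] dia 72.3
(252, 191) world [625.9   5.5] dia 64.9
(345, 115) world [ 812.5 -216.6] dia 38.7
(319, 108) world [ 827.5 -154.3] dia 85.0
(292, 110) world [824.7 -90.6] dia 103.7
(366, 106) world [ 835.4 -269.5] dia 103.8
S base [ 472.16774958 -249.24865381] S top [ 472.16899823 -252.28259344]
xl top? [624.21496851   4.56536884]
l top? [4.76223270e+02 4.02123515e-01]
m top? [471.30619676 119.46794025]
[[ 0.901  0.433  0.   ]
 [ 0.433 -0.901 -0.   ]
 [ 0.     0.    -1.   ]]
[ 3.74910676e-05 -1.61735111e-05  4.47827441e-01]
```

```bash
python3 -m creep '[{"translation":[60,-30,10],"angular":[0,0,0.15],"jaw":0.6},{"translation":[100,-64,12],"angular":[0,0,0.3],"jaw":0.6},{"translation":[150,-95,19],"angular":[0,0,0.448],"jaw":0.6},{"translation":[200,-127,25],"angular":[0,0,0.448],"jaw":0.6},{"translation":[250,-158,32],"angular":[0,0,0.448],"jaw":0.6},{"translation":[300,-190,38],"angular":[0,0,0.448],"jaw":0.6},{"translation":[350,-222,45],"angular":[0,0,0.448],"jaw":0.6},{"translation":[400,-253,51],"angular":[0,0,0.448],"jaw":0.6}]'
```

```text
t: 1.6
ee_pos: [522.6, -160.4, 171.7]
orientation: [3.141, -0.0, 0.001]
ft_force: [0.9, -0.6, -0.7]
width: 52.4
grasp_force: 0.0
```

```bash
python3 -m creep '[{"translation":[30,-45,0],"angular":[0,0,0],"jaw":0.6},{"translation":[55,-90,10],"angular":[0,0,0],"jaw":0.6},{"translation":[80,-130,20],"angular":[0,0,0],"jaw":0.6},{"translation":[95,-153,30],"angular":[0,0,0],"jaw":0.6},{"translation":[102,-165,40],"angular":[0,0,0],"jaw":0.6},{"translation":[102,-165,40],"angular":[0,0,0],"jaw":0.6},{"translation":[102,-165,40],"angular":[0,0,0],"jaw":0.6},{"translation":[102,-165,40],"angular":[0,0,0],"jaw":0.6}]'; python3 - <<'E'
from h import *
o=ctrl.get_obs();print(o['ee_pos'].round(1));c=ctrl.camera_info('wrist')
cv2.imwrite('pics/w1.png',ctrl.get_image('wrist')[:,:,::-1]);print(ctrl.look_for('wrist','round_xl_center'))
T=c['world_from_camera'];K=c['camera_matrix']
for z in(14,80):
    p=np.linalg.inv(T)@[625,5,z,1];q=K@[p[0],-p[1],-p[2]];print(z,(q/q[2])[:2])
E
```

```text
t: 2.6
ee_pos: [623.5, 1.8, 132.2]
orientation: [3.141, -0.002, 0.001]
ft_force: [1.1, -0.3, -0.1]
width: 52.6
grasp_force: 0.0
[623.5   1.8 132.2]
[{'rect': [189.7, 26.9, 258.7, 108.0], 'score': 0.92}, {'rect': [223.3, 149.7, 283.7, 218.5], 'score': 0.75}, {'rect': [78.8, 77.0, 169.5, 146.5], 'score': 0.58}]
14 [253.13047948 187.23676509]
80 [252.38434124 209.76265307]
```

View pics/w1.png

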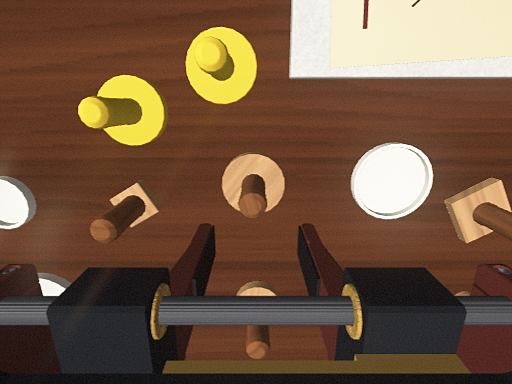

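The XL stamp shows at about (253,184), top at (253,203), within a few mm of the prediction and centred between the fingers.

```bash
python3 -m creep '[{"translation":[2,-3,30],"angular":[0,0,0],"jaw":0.6},{"translation":[2,-3,60],"angular":[0,0,0],"jaw":0.6},{"translation":[2,-3,85],"angular":[0,0,0],"jaw":0.6},{"translation":[2,-3,95],"angular":[0,0,0],"jaw":0.6},{"translation":[2,-3,95],"angular":[0,0,0],"jaw":0.6},{"translation":[2,-3,95],"angular":[0,0,0],"jaw":0},{"translation":[2,-3,95],"angular":[0,0,0],"jaw":0},{"translation":[2,-3,95],"angular":[0,0,0],"jaw":0}]'; python3 -m creep '[{"translation":[0,0,0],"angular":[0,0,0],"jaw":0},{"translation":[0,0,0],"angular":[0,0,0],"jaw":0},{"translation":[0,0,-10],"angular":[0,0,0],"jaw":0},{"translation":[0,0,-30],"angular":[0,0,0],"jaw":0},{"translation":[0,0,-60],"angular":[0,0,0],"jaw":0},{"translation":[0,0,-90],"angular":[0,0,0],"jaw":0},{"translation":[0,0,-110],"angular":[0,0,0],"jaw":0},{"translation":[0,0,-110],"angular":[0,0,0],"jaw":0}]'
```

```text
t: 3.7
ee_pos: [626.1, 5.9, 37.4]
orientation: [3.142, -0.0, 0.002]
ft_force: [-0.0, 0.7, 0.8]
width: 26.2
grasp_force: 0.0
t: 4.7
ee_pos: [626.8, 5.9, 148.8]
orientation: [3.142, -0.0, 0.006]
ft_force: [0.1, 0.4, -0.8]
width: 23.7
grasp_force: 30.0
```

```bash
python3 -m creep '[{"translation":[-15,-24,0],"angular":[0,0,0],"jaw":0},{"translation":[-42,-68,0],"angular":[0,0,0],"jaw":0},{"translation":[-72,-116,0],"angular":[0,0,0],"jaw":0},{"translation":[-102,-165,0],"angular":[0,0,0],"jaw":0},{"translation":[-130,-210,0],"angular":[0,0,0],"jaw":0},{"translation":[-150,-242,0],"angular":[0,0,0],"jaw":0},{"translation":[-159,-255,0],"angular":[0,0,0],"jaw":0},{"translation":[-159,-255,0],"angular":[0,0,0],"jaw":0}]'; python3 -m creep '[{"translation":[0,0,20],"angular":[0,0,0],"jaw":0},{"translation":[0,0,45],"angular":[0,0,0],"jaw":0},{"translation":[0,0,70],"angular":[0,0,0],"jaw":0},{"translation":[0,0,85],"angular":[0,0,0],"jaw":0},{"translation":[0,0,85],"angular":[0,0,0],"jaw":0},{"translation":[0,0,85],"angular":[0,0,0],"jaw":0},{"translation":[0,0,85],"angular":[0,0,0],"jaw":0},{"translation":[0,0,85],"angular":[0,0,0],"jaw":0}]';python3 - <<'E'
from h import *
cv2.imwrite('pics/s2.png',cv2.resize(ctrl.get_image('side')[90:220,120:300,::-1],(720,520)))
E
```

```text
t: 5.7
ee_pos: [466.2, 261.1, 146.1]
orientation: [3.141, 0.002, -0.001]
ft_force: [0.2, 0.6, -1.5]
width: 23.7
grasp_force: 30.0
t: 6.7
ee_pos: [467.1, 261.1, 62.3]
orientation: [-3.141, 0.0, -0.002]
ft_force: [-0.3, -0.2, -1.8]
width: 23.5
grasp_force: 30.0
```

View pics/s2.png

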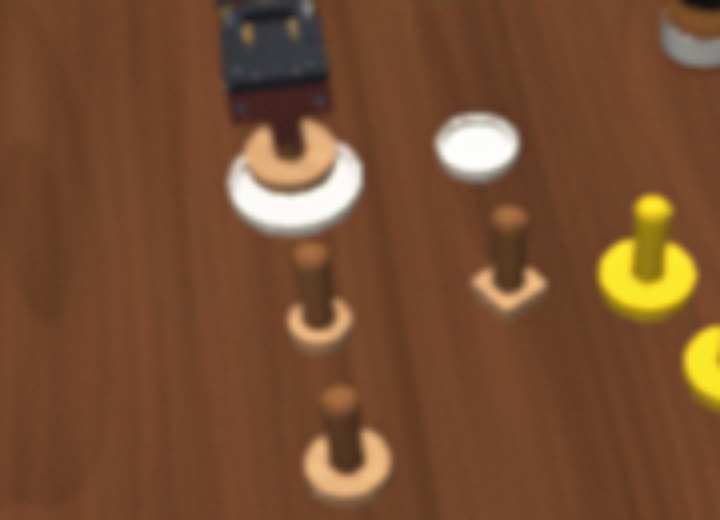

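The side view shows the XL stamp upright, hovering over the big saucer at crop (290,155), saucer at (296,182), consistent with the 25 mm height.

```bash
python3 -m creep '[{"translation":[0,0,8],"angular":[0,0,0],"jaw":0},{"translation":[0,0,15],"angular":[0,0,0],"jaw":0},{"translation":[0,0,19],"angular":[0,0,0],"jaw":0},{"translation":[0,0,21],"angular":[0,0,0],"jaw":0},{"translation":[0,0,21],"angular":[0,0,0],"jaw":0},{"translation":[0,0,21],"angular":[0,0,0],"jaw":0},{"translation":[0,0,21],"angular":[0,0,0],"jaw":0.55},{"translation":[0,0,21],"angular":[0,0,0],"jaw":0.55}]'; python3 -m creep '[{"translation":[0,0,0],"angular":[0,0,0],"jaw":0.55},{"translation":[0,0,-20],"angular":[0,0,0],"jaw":0.55},{"translation":[0,0,-60],"angular":[0,0,0],"jaw":0.55},{"translation":[0,0,-100],"angular":[0,0,0],"jaw":0.55},{"translation":[0,0,-110],"angular":[0,0,0],"jaw":0.55},{"translation":[0,45,-110],"angular":[0,0,0],"jaw":0.55},{"translation":[2,90,-110],"angular":[0,0,0],"jaw":0.55},{"translation":[4,140,-110],"angular":[0,0,0],"jaw":0.55}]'
```

```text
t: 7.75
ee_pos: [466.8, 260.9, 40.6]
orientation: [-3.142, 0.0, -0.0]
ft_force: [-0.2, -0.1, 0.0]
width: 40.1
grasp_force: 0.0
t: 8.75
ee_pos: [470.1, 119.7, 149.8]
orientation: [3.141, 0.001, -0.002]
ft_force: [0.5, 1.3, 0.1]
width: 48.5
grasp_force: 0.0
```

```bash
python3 -m creep '[{"translation":[2,40,0],"angular":[0,0,0],"jaw":0.6},{"translation":[4,85,0],"angular":[0,0,0],"jaw":0.6},{"translation":[6,112,5],"angular":[0,0,0],"jaw":0.6},{"translation":[6,119,10],"angular":[0,0,0],"jaw":0.6},{"translation":[6,119,30],"angular":[0,0,0],"jaw":0.6},{"translation":[6,119,30],"angular":[0,0,0],"jaw":0.6},{"translation":[6,119,30],"angular":[0,0,0],"jaw":0.6},{"translation":[6,119,30],"angular":[0,0,0],"jaw":0.6}]'; python3 - <<'E'
from h import *
o=ctrl.get_obs();print(o['ee_pos'].round(1))
cv2.imwrite('pics/w3.png',ctrl.get_image('wrist')[:,:,::-1])
cv2.imwrite('pics/s3.png',cv2.resize(ctrl.get_image('side')[90:220,120:300,::-1],(720,520)))
E
```

```text
t: 9.75
ee_pos: [477.0, 2.3, 121.2]
orientation: [-3.142, -0.001, -0.001]
ft_force: [0.5, 0.1, 0.7]
width: 52.8
grasp_force: 0.0
[477.    2.3 121.2]
```

View pics/s3.png

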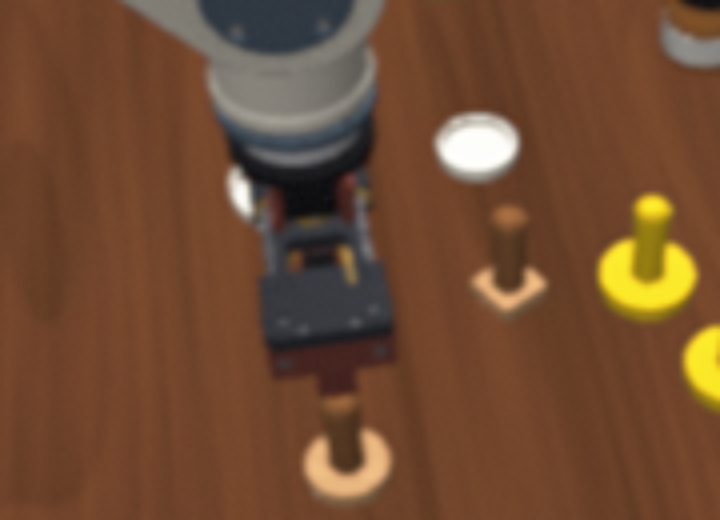

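The gripper sits right above the L stamp, handle top at crop (342,402). Grasping it now.

```bash
python3 -m creep '[{"translation":[0,1,30],"angular":[0,0,0],"jaw":0.6},{"translation":[0,1,60],"angular":[0,0,0],"jaw":0.6},{"translation":[0,1,78],"angular":[0,0,0],"jaw":0.6},{"translation":[0,1,84],"angular":[0,0,0],"jaw":0.6},{"translation":[0,1,84],"angular":[0,0,0],"jaw":0.6},{"translation":[0,1,84],"angular":[0,0,0],"jaw":0},{"translation":[0,1,84],"angular":[0,0,0],"jaw":0},{"translation":[0,1,84],"angular":[0,0,0],"jaw":0}]'; python3 -m creep '[{"translation":[0,0,0],"angular":[0,0,0],"jaw":0},{"translation":[0,0,0],"angular":[0,0,0],"jaw":0},{"translation":[0,0,-10],"angular":[0,0,0],"jaw":0},{"translation":[0,0,-30],"angular":[0,0,0],"jaw":0},{"translation":[0,0,-60],"angular":[0,0,0],"jaw":0},{"translation":[0,0,-90],"angular":[0,0,0],"jaw":0},{"translation":[0,0,-110],"angular":[0,0,0],"jaw":0},{"translation":[0,0,-110],"angular":[0,0,0],"jaw":0}]'
```

```text
t: 10.85
ee_pos: [476.9, 0.9, 37.1]
orientation: [3.142, -0.0, 0.001]
ft_force: [0.2, -0.7, 0.2]
width: 25.7
grasp_force: 0.0
t: 11.85
ee_pos: [477.6, 0.9, 148.2]
orientation: [3.142, -0.0, 0.005]
ft_force: [0.0, 0.4, -1.0]
width: 23.6
grasp_force: 30.0
```

```bash
python3 -m creep '[{"translation":[15,15,0],"angular":[0,0,0],"jaw":0},{"translation":[45,42,0],"angular":[0,0,0],"jaw":0},{"translation":[80,75,0],"angular":[0,0,0],"jaw":0},{"translation":[112,106,0],"angular":[0,0,0],"jaw":0},{"translation":[138,130,0],"angular":[0,0,0],"jaw":0},{"translation":[150,141,0],"angular":[0,0,0],"jaw":0},{"translation":[150,141,0],"angular":[0,0,0],"jaw":0},{"translation":[150,141,0],"angular":[0,0,0],"jaw":0}]'
```

```text
t: 12.85
ee_pos: [625.5, -139.4, 146.0]
orientation: [-3.141, -0.0, 0.003]
ft_force: [1.2, 0.6, -1.0]
width: 23.7
grasp_force: 30.0
```

```bash
python3 -m creep '[{"translation":[0,0,20],"angular":[0,0,0],"jaw":0},{"translation":[1,0,45],"angular":[0,0,0],"jaw":0},{"translation":[1,0,70],"angular":[0,0,0],"jaw":0},{"translation":[1,0,85],"angular":[0,0,0],"jaw":0},{"translation":[1,0,85],"angular":[0,0,0],"jaw":0},{"translation":[1,0,85],"angular":[0,0,0],"jaw":0},{"translation":[1,0,85],"angular":[0,0,0],"jaw":0},{"translation":[1,0,85],"angular":[0,0,0],"jaw":0}]'; python3 - <<'E'
from h import *
cv2.imwrite('pics/s4.png',cv2.resize(ctrl.get_image('side')[110:320,150:330,::-1],(514,600)))
E
```

```text
t: 13.85
ee_pos: [628.1, -140.3, 62.5]
orientation: [3.141, -0.0, 0.002]
ft_force: [0.2, 0.5, -0.1]
width: 23.6
grasp_force: 30.0
```

View pics/s4.png

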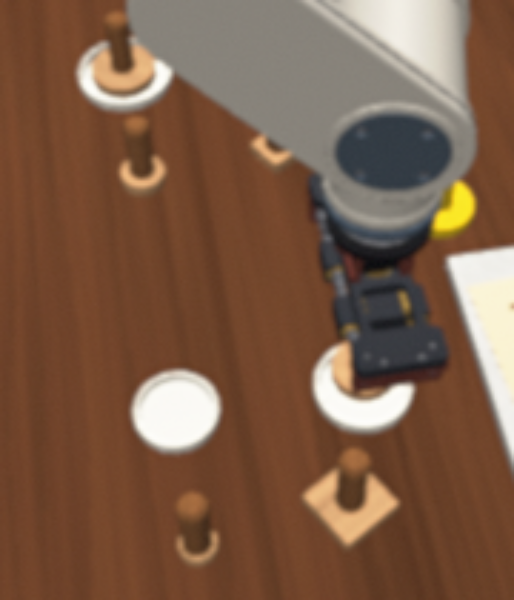

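XL stands upright in its saucer at (123,70). L hovers over saucer l at (362,385). Lowering and releasing it, then going on to M.

```bash
python3 -m creep '[{"translation":[0,0,8],"angular":[0,0,0],"jaw":0},{"translation":[0,0,15],"angular":[0,0,0],"jaw":0},{"translation":[0,0,19],"angular":[0,0,0],"jaw":0},{"translation":[0,0,21],"angular":[0,0,0],"jaw":0},{"translation":[0,0,21],"angular":[0,0,0],"jaw":0},{"translation":[0,0,21],"angular":[0,0,0],"jaw":0},{"translation":[0,0,21],"angular":[0,0,0],"jaw":0.55},{"translation":[0,0,21],"angular":[0,0,0],"jaw":0.55}]'; python3 -m creep '[{"translation":[0,0,0],"angular":[0,0,0],"jaw":0.55},{"translation":[0,0,-20],"angular":[0,0,0],"jaw":0.55},{"translation":[0,0,-60],"angular":[0,0,0],"jaw":0.55},{"translation":[0,0,-100],"angular":[0,0,0],"jaw":0.55},{"translation":[0,0,-110],"angular":[0,0,0],"jaw":0.55},{"translation":[-20,-35,-110],"angular":[0,0,0],"jaw":0.55},{"translation":[-45,-75,-110],"angular":[0,0,0],"jaw":0.55},{"translation":[-72,-120,-110],"angular":[0,0,0],"jaw":0.55}]'
```

```text
t: 14.9
ee_pos: [627.8, -140.1, 40.6]
orientation: [3.142, -0.0, 0.0]
ft_force: [-0.1, -0.3, -0.1]
width: 39.9
grasp_force: 0.0
t: 15.9
ee_pos: [554.6, -19.3, 150.4]
orientation: [-3.141, 0.002, 0.001]
ft_force: [-0.4, 1.2, 1.4]
width: 48.4
grasp_force: 0.0
```

Next M at (471,120.5): dx −83, tool y −140.

```bash
python3 -m creep '[{"translation":[-25,-42,0],"angular":[0,0,0],"jaw":0.6},{"translation":[-50,-85,0],"angular":[0,0,0],"jaw":0.6},{"translation":[-73,-124,5],"angular":[0,0,0],"jaw":0.6},{"translation":[-83,-140,10],"angular":[0,0,0],"jaw":0.6},{"translation":[-83,-140,30],"angular":[0,0,0],"jaw":0.6},{"translation":[-83,-140,30],"angular":[0,0,0],"jaw":0.6},{"translation":[-83,-140,30],"angular":[0,0,0],"jaw":0.6},{"translation":[-83,-140,30],"angular":[0,0,0],"jaw":0.6}]'; python3 - <<'E'
from h import *
cv2.imwrite('pics/s5.png',cv2.resize(ctrl.get_image('side')[90:320,120:330,::-1],(548,600)))
E
```

```text
t: 16.9
ee_pos: [473.3, 119.6, 121.2]
orientation: [-3.141, 0.001, -0.001]
ft_force: [-0.1, -0.8, 0.3]
width: 52.5
grasp_force: 0.0
```

View pics/s5.png

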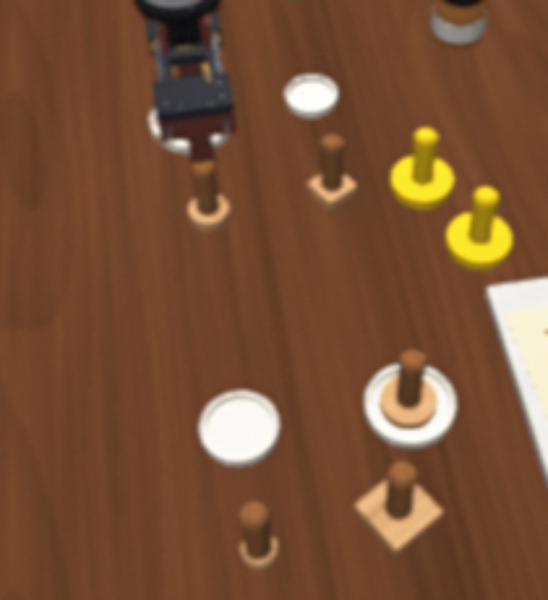

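L stands in its saucer at (408,400), and the gripper is above M at (205,170).

```bash
python3 -m creep '[{"translation":[-2,-1,30],"angular":[0,0,0],"jaw":0.6},{"translation":[-2,-1,60],"angular":[0,0,0],"jaw":0.6},{"translation":[-2,-1,78],"angular":[0,0,0],"jaw":0.6},{"translation":[-2,-1,84],"angular":[0,0,0],"jaw":0.6},{"translation":[-2,-1,84],"angular":[0,0,0],"jaw":0.6},{"translation":[-2,-1,84],"angular":[0,0,0],"jaw":0},{"translation":[-2,-1,84],"angular":[0,0,0],"jaw":0},{"translation":[-2,-1,84],"angular":[0,0,0],"jaw":0}]'; python3 -m creep '[{"translation":[0,0,0],"angular":[0,0,0],"jaw":0},{"translation":[0,0,0],"angular":[0,0,0],"jaw":0},{"translation":[0,0,-10],"angular":[0,0,0],"jaw":0},{"translation":[0,0,-30],"angular":[0,0,0],"jaw":0},{"translation":[0,0,-60],"angular":[0,0,0],"jaw":0},{"translation":[0,0,-90],"angular":[0,0,0],"jaw":0},{"translation":[0,0,-110],"angular":[0,0,0],"jaw":0},{"translation":[0,0,-110],"angular":[0,0,0],"jaw":0}]'
```

```text
t: 17.95
ee_pos: [471.0, 121.0, 37.1]
orientation: [-3.141, 0.0, -0.001]
ft_force: [-0.3, 0.3, -0.5]
width: 26.5
grasp_force: 0.0
t: 18.95
ee_pos: [471.7, 121.1, 148.3]
orientation: [-3.141, 0.0, -0.005]
ft_force: [-0.1, 0.1, -0.4]
width: 23.4
grasp_force: 30.0
```

```bash
python3 -m creep '[{"translation":[0,15,0],"angular":[0,0,0],"jaw":0},{"translation":[0,50,0],"angular":[0,0,0],"jaw":0},{"translation":[0,95,0],"angular":[0,0,0],"jaw":0},{"translation":[0,140,0],"angular":[0,0,0],"jaw":0},{"translation":[0,185,0],"angular":[0,0,0],"jaw":0},{"translation":[0,225,0],"angular":[0,0,0],"jaw":0},{"translation":[0,250,0],"angular":[0,0,0],"jaw":0},{"translation":[0,256,0],"angular":[0,0,0],"jaw":0}]'
```

```text
t: 19.95
ee_pos: [469.5, -136.7, 145.6]
orientation: [-3.141, 0.004, 0.003]
ft_force: [-0.6, 0.7, 0.0]
width: 23.4
grasp_force: 30.0
```

```bash
python3 -m creep '[{"translation":[0,0,0],"angular":[0,0,0],"jaw":0},{"translation":[0,0,20],"angular":[0,0,0],"jaw":0},{"translation":[0,0,45],"angular":[0,0,0],"jaw":0},{"translation":[0,0,70],"angular":[0,0,0],"jaw":0},{"translation":[0,0,85],"angular":[0,0,0],"jaw":0},{"translation":[0,0,85],"angular":[0,0,0],"jaw":0},{"translation":[0,0,85],"angular":[0,0,0],"jaw":0},{"translation":[0,0,85],"angular":[0,0,0],"jaw":0}]'; python3 - <<'E'
from h import *
cv2.imwrite('pics/s6.png',cv2.resize(ctrl.get_image('side')[90:320,120:330,::-1],(548,600)))
E
```

```text
t: 20.95
ee_pos: [471.3, -135.2, 62.5]
orientation: [3.141, -0.0, 0.002]
ft_force: [-0.1, 0.0, -1.4]
width: 23.4
grasp_force: 30.0
```

View pics/s6.png

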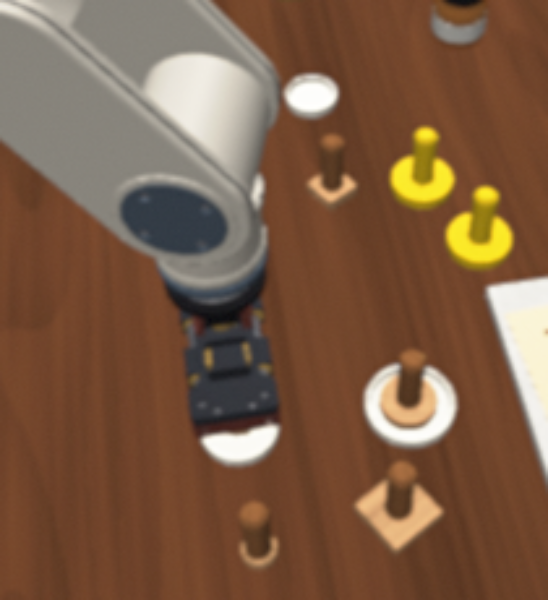

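M is hidden by the gripper over saucer m (240,440), and the measured pose agrees with the saucer. Lowering it, then going to S.

```bash
python3 -m creep '[{"translation":[0,0,8],"angular":[0,0,0],"jaw":0},{"translation":[0,0,15],"angular":[0,0,0],"jaw":0},{"translation":[0,0,19],"angular":[0,0,0],"jaw":0},{"translation":[0,0,21],"angular":[0,0,0],"jaw":0},{"translation":[0,0,21],"angular":[0,0,0],"jaw":0},{"translation":[0,0,21],"angular":[0,0,0],"jaw":0},{"translation":[0,0,21],"angular":[0,0,0],"jaw":0.5},{"translation":[0,0,21],"angular":[0,0,0],"jaw":0.5}]'; python3 -m creep '[{"translation":[0,0,0],"angular":[0,0,0],"jaw":0.5},{"translation":[0,0,-20],"angular":[0,0,0],"jaw":0.5},{"translation":[0,0,-60],"angular":[0,0,0],"jaw":0.5},{"translation":[0,0,-85],"angular":[0,0,0],"jaw":0.5},{"translation":[0,30,-85],"angular":[0,0,0],"jaw":0.6},{"translation":[1,75,-85],"angular":[0,0,0],"jaw":0.6},{"translation":[1,108,-85],"angular":[0,0,0],"jaw":0.6},{"translation":[1,115,-85],"angular":[0,0,0],"jaw":0.6}]';python3 -m creep '[{"translation":[0,0,0],"angular":[0,0,0],"jaw":0.6},{"translation":[0,0,0],"angular":[0,0,0],"jaw":0.6},{"translation":[0,0,0],"angular":[0,0,0],"jaw":0.6},{"translation":[0,0,0],"angular":[0,0,0],"jaw":0.6},{"translation":[0,0,0],"angular":[0,0,0],"jaw":0.6},{"translation":[0,0,0],"angular":[0,0,0],"jaw":0.6},{"translation":[0,0,0],"angular":[0,0,0],"jaw":0.6},{"translation":[0,0,0],"angular":[0,0,0],"jaw":0.6}]'; python3 - <<'E'
from h import *
cv2.imwrite('pics/w7.png',ctrl.get_image('wrist')[:,:,::-1])
c=ctrl.camera_info('wrist');T=c['world_from_camera'];K=c['camera_matrix']
for P in((473,-250,14),(473,-250,80),(471,-136,84)):
    p=np.linalg.inv(T)@[*P,1];q=K@[p[0],-p[1],-p[2]];print(P,(q/q[2])[:2])
E
```

```text
t: 22.0
ee_pos: [470.7, -135.1, 40.6]
orientation: [3.142, -0.0, 0.0]
ft_force: [0.1, 1.5, 0.5]
width: 39.8
grasp_force: 0.0
t: 23.0
ee_pos: [471.6, -251.7, 125.6]
orientation: [3.141, -0.004, 0.001]
ft_force: [-0.7, 0.0, 0.7]
width: 53.0
grasp_force: 0.0
t: 24.0
ee_pos: [471.6, -250.2, 125.7]
orientation: [3.142, -0.001, 0.0]
ft_force: [-0.1, 0.3, 0.2]
width: 52.5
grasp_force: 0.0
(473, -250, 14) [256.06507683 189.04273457]
(473, -250, 80) [256.12366333 212.75635928]
(471, -136, 84) [109.60628738 217.08710422]
```

View pics/w7.png

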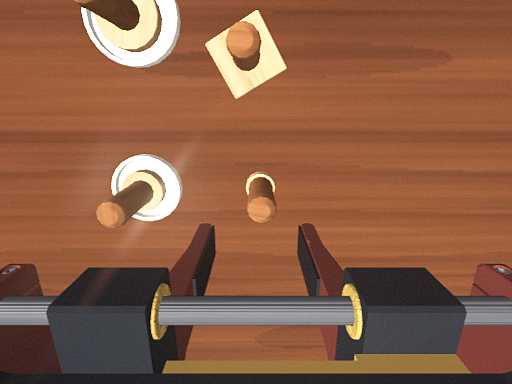

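M stands well inside its saucer at (145,188). S is at (261,187), about 3 mm further right than assumed, so I shift +3.

```bash
python3 -m creep '[{"translation":[2,3,30],"angular":[0,0,0],"jaw":0.6},{"translation":[2,3,60],"angular":[0,0,0],"jaw":0.6},{"translation":[2,3,80],"angular":[0,0,0],"jaw":0.6},{"translation":[2,3,89],"angular":[0,0,0],"jaw":0.6},{"translation":[2,3,89],"angular":[0,0,0],"jaw":0.6},{"translation":[2,3,89],"angular":[0,0,0],"jaw":0},{"translation":[2,3,89],"angular":[0,0,0],"jaw":0},{"translation":[2,3,89],"angular":[0,0,0],"jaw":0}]'; python3 -m creep '[{"translation":[0,0,0],"angular":[0,0,0],"jaw":0},{"translation":[0,0,0],"angular":[0,0,0],"jaw":0},{"translation":[0,0,-10],"angular":[0,0,0],"jaw":0},{"translation":[0,0,-30],"angular":[0,0,0],"jaw":0},{"translation":[0,0,-60],"angular":[0,0,0],"jaw":0},{"translation":[0,0,-90],"angular":[0,0,0],"jaw":0},{"translation":[0,0,-120],"angular":[0,0,0],"jaw":0},{"translation":[0,0,-120],"angular":[0,0,0],"jaw":0}]'
```

```text
t: 25.05
ee_pos: [474.0, -253.3, 37.3]
orientation: [3.141, -0.0, 0.001]
ft_force: [0.7, 0.6, -0.1]
width: 26.2
grasp_force: 0.1
t: 26.05
ee_pos: [474.9, -253.8, 159.0]
orientation: [3.139, -0.0, 0.006]
ft_force: [0.1, -1.0, -1.2]
width: 23.7
grasp_force: 30.0
```

```bash
python3 -m creep '[{"translation":[5,-15,0],"angular":[0,0,0],"jaw":0},{"translation":[13,-50,0],"angular":[0,0,0],"jaw":0},{"translation":[24,-95,0],"angular":[0,0,0],"jaw":0},{"translation":[35,-140,0],"angular":[0,0,0],"jaw":0},{"translation":[46,-185,0],"angular":[0,0,0],"jaw":0},{"translation":[57,-230,0],"angular":[0,0,0],"jaw":0},{"translation":[68,-270,0],"angular":[0,0,0],"jaw":0},{"translation":[72,-290,0],"angular":[0,0,0],"jaw":0}]'; python3 -m creep '[{"translation":[7,-30,0],"angular":[0,0,0],"jaw":0},{"translation":[18,-75,0],"angular":[0,0,0],"jaw":0},{"translation":[30,-120,0],"angular":[0,0,0],"jaw":0},{"translation":[42,-165,0],"angular":[0,0,0],"jaw":0},{"translation":[52,-205,0],"angular":[0,0,0],"jaw":0},{"translation":[58,-230,0],"angular":[0,0,0],"jaw":0},{"translation":[59,-237,0],"angular":[0,0,0],"jaw":0},{"translation":[59,-237,0],"angular":[0,0,0],"jaw":0}]'
```

```text
t: 27.05
ee_pos: [544.9, 39.4, 155.2]
orientation: [-3.142, -0.003, 0.004]
ft_force: [0.2, -0.0, -1.0]
width: 23.5
grasp_force: 30.0
t: 28.05
ee_pos: [604.2, 273.2, 156.1]
orientation: [3.141, -0.0, -0.002]
ft_force: [0.3, 0.1, -0.4]
width: 23.5
grasp_force: 30.0
```

```bash
python3 -m creep '[{"translation":[0,0,15],"angular":[0,0,0],"jaw":0},{"translation":[0,0,40],"angular":[0,0,0],"jaw":0},{"translation":[0,0,70],"angular":[0,0,0],"jaw":0},{"translation":[0,0,90],"angular":[0,0,0],"jaw":0},{"translation":[0,0,95],"angular":[0,0,0],"jaw":0},{"translation":[0,0,95],"angular":[0,0,0],"jaw":0},{"translation":[0,0,95],"angular":[0,0,0],"jaw":0},{"translation":[0,0,95],"angular":[0,0,0],"jaw":0}]'; python3 - <<'E'
from h import *
cv2.imwrite('pics/s8.png',cv2.resize(ctrl.get_image('side')[90:210,150:300,::-1],(750,600)))
E
```

```text
t: 29.05
ee_pos: [605.3, 274.2, 62.7]
orientation: [-3.141, 0.0, -0.002]
ft_force: [-0.5, -0.4, -1.2]
width: 23.5
grasp_force: 30.0
```

View pics/s8.png

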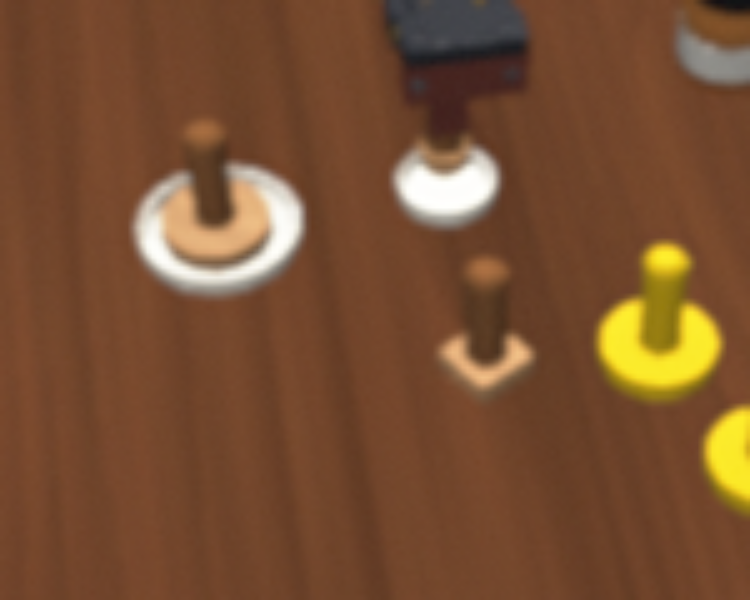

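S hovers over the small saucer, base at (445,152) and saucer at (447,182). XL stands well in its own.

```bash
python3 -m creep '[{"translation":[0,0,8],"angular":[0,0,0],"jaw":0},{"translation":[0,0,15],"angular":[0,0,0],"jaw":0},{"translation":[0,0,19],"angular":[0,0,0],"jaw":0},{"translation":[0,0,21],"angular":[0,0,0],"jaw":0},{"translation":[0,0,21],"angular":[0,0,0],"jaw":0},{"translation":[0,0,21],"angular":[0,0,0],"jaw":0},{"translation":[0,0,21],"angular":[0,0,0],"jaw":0.5},{"translation":[0,0,21],"angular":[0,0,0],"jaw":0.5}]'; python3 -m creep '[{"translation":[0,0,0],"angular":[0,0,0],"jaw":0.5},{"translation":[0,0,-15],"angular":[0,0,0],"jaw":0.5},{"translation":[0,0,-50],"angular":[0,0,0],"jaw":0.5},{"translation":[0,0,-100],"angular":[0,0,0],"jaw":0.5},{"translation":[0,0,-130],"angular":[0,0,0],"jaw":0.5},{"translation":[-60,0,-130],"angular":[0,0,0],"jaw":0.5},{"translation":[-80,0,-130],"angular":[0,0,0],"jaw":0.5},{"translation":[-80,0,-130],"angular":[0,0,0],"jaw":0.5}]';python3 - <<'E'
from h import *
a=ctrl.get_image('side')[90:320,120:330,::-1]
cv2.imwrite('pics/s9.png',cv2.resize(a,(548,600)))
cv2.imwrite('pics/w9.png',ctrl.get_image('wrist')[:,:,::-1])
E
```

```text
t: 30.1
ee_pos: [604.8, 273.9, 40.6]
orientation: [-3.142, 0.0, -0.0]
ft_force: [0.3, -0.3, -0.5]
width: 40.3
grasp_force: 0.0
t: 31.1
ee_pos: [524.0, 274.1, 171.9]
orientation: [-3.141, -0.001, -0.001]
ft_force: [0.1, -0.6, 0.9]
width: 44.5
grasp_force: 0.0
```

View pics/s9.png

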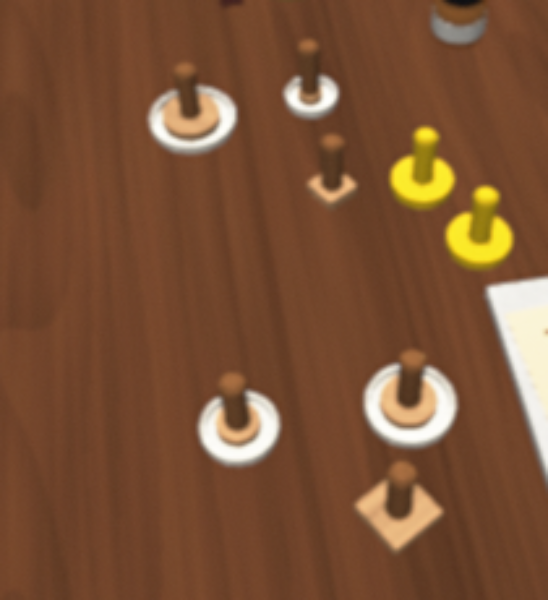

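View pics/w9.png

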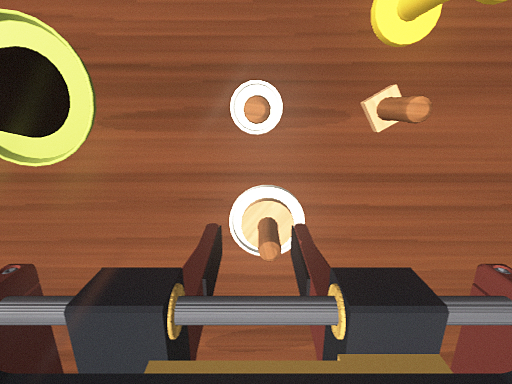

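All four stamps stand upright in their own saucers (side crop: XL 192,115; S 310,95; M 238,425; L 408,400). The squares have not moved, and the gripper is clear.

```bash
python3 -c "
from workcell import ctrl
print(ctrl.close_job())"
```

```text
the job is handed in; nothing more can be done
None
```

The job is handed in at about 31 s: all four round stamps stand upright in the saucers of their own size, placed largest to smallest, and the square stamps were left where they stood.

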